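# Count two jaggery cakes into the tray's trough

### The job

On the steel counting tray, sweep the two round jaggery cakes across the deck into the trough, sliding them without lifting them up, and leave the square block where it lies on the deck. With both cakes down in the trough, swing the trough's hinged lid fully shut over them.

Things in the scene. Friction and masses are not known exactly. Their poses are not given: they have to be found in the camera images.
- cake_a: Round brown cake of jaggery (hard palm sugar), a disc 44 mm across and 18 mm thick, about 35 g, lying flat on the tray's deck, its centre at least 45 mm from the deck's rims and 58 mm from the other pieces' centres. Origin at its centre; z is its axis.
- cake_b: The second round jaggery cake, the same in every way as cake_a.
- block: The extra piece, to be left alone: a square block of the same brown jaggery, 36 x 36 x 18 mm, lying on the same deck. Origin at its centre.
- tray: Steel counting tray fixed to the counter, 250 (x) by 263 mm (y). Origin on the counter, z up. Deck top z = 32 mm, y -174 to +20; 8 mm high, 4 mm wide rims at both x ends and the -y side; its +y edge is open to the trough. Goods up to 85 mm tall stand 20 mm or more off the tray's -y and +x sides, none on the trough's side.
- trough (a point): Centre of the trough's floor, at x 0, y 52.5, z 6 mm in the tray's frame, same axes. The trough runs along x: inner space 242 mm (x) by 65 mm (y), 26 mm below the deck; end walls and outer (+y) wall, 4 mm thick, rise 32 mm above the floor.
- lid (a joint): Angle of the trough's lid, rad: 0 shut (flat over the trough), 1.57 upright, 2.0 at its stop leaning outward; starts at 1.6 to 1.85. Aluminium plate 248 mm along the hinge, 70 mm from hinge to free edge, 4 mm thick, no handle. A stiff hinge holds it at any angle (0.08 N m, 1 to 2 N at the free edge): it must be pushed all the way down.
- lid_hinge (a point): Middle of the lid's hinge line, on top of the trough's outer wall, at x 0, y 89, z 38.5 mm in the tray's frame, same axes. The line runs along x; the free edge moves towards -y and down as the lid shuts. Shut, the lid's underside is level with this point.
Things that resemble listed ones, but are neither listed nor needed, are in the scene too. What is shaped like the cake_a but purple or red is not meant.

How it is judged (in metres and radians):
On the way:
1. both round cakes lie in the trough while the lid is still open (more than 1 rad) (x of cake_a in the frame of tray between -0.122 and 0.122 m and y of cake_a in the frame of tray between 0.02 and 0.087 m and z of cake_a in the frame of tray between 0 and 0.026 m and x of cake_b in the frame of tray between -0.122 and 0.122 m and y of cake_b in the frame of tray between 0.02 and 0.087 m and z of cake_b in the frame of tray between 0 and 0.026 m and value of joint lid above 1 rad), for 0.2 s.
At the end, for the whole second after the job is handed in: Both round cakes are at rest down in the trough (centres within its inner space and less than 26 mm above the counter), the lid is shut to within 0.17 rad (10 degrees), and the square block is within 20 mm of where it started on the deck (x of cake_a in the frame of tray between -0.122 and 0.122 m and y of cake_a in the frame of tray between 0.02 and 0.087 m and z of cake_a in the frame of tray between 0 and 0.026 m and x of cake_b in the frame of tray between -0.122 and 0.122 m and y of cake_b in the frame of tray between 0.02 and 0.087 m and z of cake_b in the frame of tray between 0 and 0.026 m and linear speed of each of cake_a, cake_b below 0.02 m/s and value of joint lid below 0.17 rad and distance of block from where it was at the start of the episode below 0.02 m); the robot touches nothing.
It fails at once if the square block is pushed more than 20 mm from its place (distance of block from where it was at the start of the episode above 0.02 m).
It fails at once if a round cake is lifted (centre more than 20 mm above its height on the deck) (z of any of cake_a, cake_b in the frame of tray above 0.061 m).
It also fails if it takes over 51 s, if anything falls off the work surface, if the arm or the gripper's body presses on something with over 40 N, if the wrist force passes 120 N, or if a joint passes its speed limit or range.

### The arm

A 6-joint arm with a two-finger parallel gripper is mounted at the origin on the work surface. World frame = base frame: x ahead of the robot, y to its left, z up, the work surface at z = 0. Lengths are in mm, angles in rad, forces in N, time in s.
With the tool pointing down it reaches from about 300 to 850 mm from the base axis. Payload 5.4 kg.
Tool frame: the origin (TCP) lies midway between the tips of the shut fingers; the grasp point (between the pads) lies 19 mm behind it; z points along the fingers, y is the line along which they close (so a half turn about z gives the same grasp; the last joint's range is limited). The gripper opens to 85 mm and grips with 20 to 120 N. Pads are 22 mm wide; open, the fingers measure 114 mm over their backs; the gripper's body (76 mm by 85 mm) begins 54 mm behind the grasp point. The pads swing forward as they close: fully open they stand 13 mm farther back than shut.
Start: joints at [0.975, 0.158, 1.597, -0, 1.386, -0.21], TCP at [216.381, 532.715, 231.299] pointing down, gripper open.
Joint ranges: [-2.91, 2.91], [-0.94, 2.29], [0.18, 2.7], [-1.29, 4.43], [0.17, 2.64], [-3, 3]. Speed limits (rad/s): [2.57, 2.57, 3.14, 3.14, 3.14, 3.14].

### API

Orientations are given as a unit quaternion [x, y, z, w].
In Python, from workcell import env gives the robot as it stands.
- The arm moves only by the shell command python3 -m handwheel 'ROWS' [OPENING]. ROWS is a JSON object of lists of equal length, an entry for each row: "delta_pos": the shift along the world's x, y, z in mm, a list of three; "spin": the turn about the world's z in degrees. In form: {"delta_pos": [[x, y, z], ...], "spin": [spin, ...]}. A call has exactly 5 rows; each row shifts and turns the commanded pose from where the row before left it; what a row does not reach is not made up. A row lasts 1/10 s, in which the tool goes at most 50 mm and 8.59 degrees, less where a joint would pass 70% of its speed; a pose out of reach is approached as far as the arm can. A call with a gripper value outside its range is refused whole. OPENING is the opening, from 0 (shut) to 1 (fully open), set as the call begins (- or left out, the last holds). The fingers move at their own pace and stop on an object; the grip force is fixed at half the most. Time passes only in rows, so rows that do not move let the fingers close, or fill a call up. It gives the time, the measured TCP pose, the force, the opening and the grip force at its end, in the units of the state.
- env.get_obs(): the state, without advancing time (a new reading comes with each control period).
- env.capture(name): name is "side" or "top"; returns a dict with "pixels" (420x560x3 uint8, red, green, blue), "range_z" (420x560 float32, mm along the optical axis (not along the pixel's ray), 0 where there is no reading), "mtx" (3x3 intrinsics, pixels), "k1" (the pictures are not rectified: a ray, as slopes to the right and down, at radius r is drawn at 1 + k1 r^2 times it, then the intrinsics apply), "R" (3x3) and "t" (3): a world point X has camera coordinates R X + t. Camera axes: x right, y down, z forward; pixel columns grow to the right and rows downward; lengths in mm; the calibration is good to about 2 mm. A picture is of the moment at which its call begins.
- env.hand_in(): hands the job in; it is judged then, once.
The state is a dict: "clock": time; "qpos": joint angles; "qvel": joint speeds; "tau": joint torques, N m; "position": TCP position; "eef_rot": TCP orientation; "force": force on the tool from outside, world axes, zero at the start; "torque": the same for the moment, N m; "gripper_width": finger opening in mm; "grasp_force": force on a finger pad.
Only numpy, scipy, OpenCV 4.12 (cv2) and the standard library are available. Lean on these libraries where they do the work, as an engineer would, in place of code of your own. Each camera call takes 0.05 s, during which the arm holds its last target. There are 200 camera calls.

## Working session

There is one attempt and no reset: what is moved stays moved. The work goes in short steps, Python scripts to look and compute and a shell command to move; the robot and the scene stay as the last step left them, time stands still between calls to the robot, and variables do not carry over. Pictures are saved under pics/ and viewed, at most 10 in all, crops included, and the job is handed in when it is done.

```bash
mkdir -p pics; ls; cat > h.py <<'E'
import numpy as np, cv2
from workcell import env
def ray(c,uv):
    uv=np.atleast_2d(np.array(uv,float)); K=np.array(c['mtx'])
    n=cv2.undistortPoints(uv.reshape(-1,1,2),K,np.array([c['k1'],0,0,0.])).reshape(-1,2)
    return np.c_[n,np.ones(len(n))]
def plane(c,uv,z):
    R=np.array(c['R']);t=np.array(c['t']);o=-R.T@t
    d=ray(c,uv)@R
    return o+d*((z-o[2])/d[:,2])[:,None]
def cloud(c,uv):
    uv=np.atleast_2d(uv); z=c['range_z'][uv[:,1].astype(int),uv[:,0].astype(int)]
    return (ray(c,uv)*z[:,None]-np.array(c['t']))@np.array(c['R'])
def save(c,n): cv2.imwrite('pics/'+n,cv2.cvtColor(c['pixels'],cv2.COLOR_RGB2BGR))
E
python3 - <<'E'
from h import *
import pickle
for n in('top','side'):
    c=env.capture(n); save(c,n+'0.png'); pickle.dump(c,open(n+'0.pkl','wb'))
    print(n,c['mtx'],c['k1'],-np.array(c['R']).T@c['t'])
print(env.get_obs())
E
```

```text
pics
top [[483.72126356   0.         282.09420869]
 [  0.         483.72126356 215.03789237]
 [  0.           0.           1.        ]] 0.04321354485302178 [359.88772203  27.0317705  952.36923513]
side [[409.61260396   0.         278.77168185]
 [  0.         409.61260396 208.88709324]
 [  0.           0.           1.        ]] -0.009100458164321654 [ 324.9201265  -402.77535916  625.7544508 ]
{'clock': 0.1, 'qpos': array([ 9.74901320e-01,  1.58976953e-01,  1.59814774e+00,  1.00608744e-05,
        1.38620988e+00, -2.10101863e-01]), 'qvel': array([-0.00116987, -0.00109435, -0.00346474,  0.0002331 ,  0.00170342,
       -0.00125622]), 'tau': array([ 3.51483704e-04, -3.96993363e+01, -3.32337463e+01, -1.89575840e-04,
        4.20209690e-03, -1.88858235e-05]), 'position': array([216.06567198, 532.25686208, 230.39970916]), 'eef_rot': array([ 1.91703382e-01,  9.81452523e-01, -7.99251661e-04, -3.46121416e-04]), 'force': array([ 0.18771565,  0.29892758, -0.4005973 ]), 'torque': array([-0.03243024, -0.00400502, -0.03025914]), 'grasp_force': 0.0, 'gripper_width': 85.37064921746173}
```

View pics/top0.png

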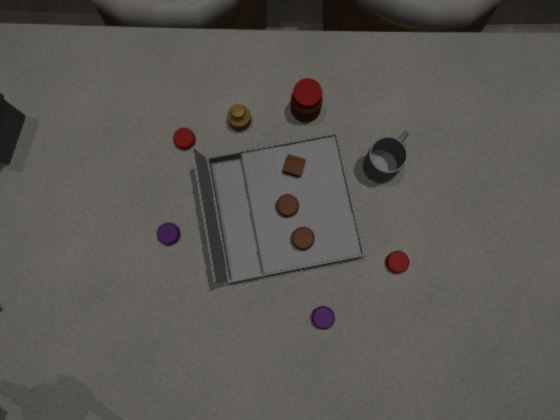

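View pics/side0.png

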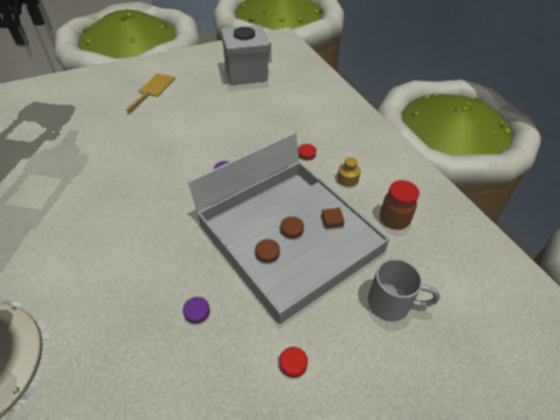

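Top view: the lid stands at left (column ~210) and the trough lies beside it. Brown pieces on the deck are at (287,205), (303,238) and (293,165). The first two are round, so they are the cakes; the third is square, so it is the block. The purple and red discs, at (168,233), (323,317), (184,138) and (397,262), are off the tray and are not meant. I'll confirm with one enlarged crop.

```bash
python3 - <<'E'
from h import *
import pickle
c=pickle.load(open('top0.pkl','rb')); im=c['pixels']
cv2.imwrite('pics/crop0.png',cv2.cvtColor(cv2.resize(im[120:300,170:380],None,fx=3.3,fy=3.3,interpolation=cv2.INTER_CUBIC),cv2.COLOR_RGB2BGR))
hsv=cv2.cvtColor(im,cv2.COLOR_RGB2HSV)
m=((hsv[...,0]>5)&(hsv[...,0]<18)&(hsv[...,1]>110)).astype(np.uint8)
m[:130]=0;m[290:]=0;m[:,:200]=0;m[:,370:]=0
for k in cv2.findContours(m,cv2.RETR_EXTERNAL,cv2.CHAIN_APPROX_NONE)[0]:
    if cv2.contourArea(k)<80: continue
    M=cv2.moments(k);u=[M['m10']/M['m00'],M['m01']/M['m00']]
    w=plane(c,k.reshape(-1,2),50)[:,:2].astype(np.float32)
    print(np.round(u,1),plane(c,u,48)[0].round(1),cv2.minAreaRect(w), 'circ',4*np.pi*M['m00']/cv2.arcLength(k,True)**2)
# tray corners, rim top 40
for n,p,z in [('-y corners',[(336,136),(362,258)],40),('trough end corners',[(211,160),(230,283)],40),('deck edge',[(242,153),(263,275)],32)]:
    print(n,plane(c,p,z).round(1))
for p in [(312,103),(240,116),(385,160),(300,190),(228,200),(235,240),(205,200),(197,152),(307,93),(239,112)]:
    print(p,cloud(c,[p]).round(0))
E
```

```text
[302.5 238.2] [491.5 -10.9  48. ] ((491.6009826660156, -10.745487213134766), (38.64171600341797, 39.01708221435547), 45.866455078125) circ 0.8950261018090581
[287.  205.4] [554.1  19.4  48. ] ((553.6328735351562, 19.376976013183594), (40.95878219604492, 38.20310592651367), 1.016939401626587) circ 0.9119881691798739
[293.5 165.5] [633.7   8.   48. ] ((633.0054931640625, 8.016363143920898), (33.906978607177734, 36.75541687011719), 75.56426239013672) circ 0.7275445819197514
-y corners [[ 698.2  -75.6   40. ]
 [ 456.9 -123.7   40. ]]
trough end corners [[644.2 169.8  40. ]
 [405.8 123.5  40. ]]
deck edge [[662.4 110.2  32. ]
 [422.2  62.6  32. ]]
(312, 103) [[747. -25.  84.]]
(240, 116) [[731. 115.  53.]]
(385, 160) [[ 660. -178.    8.]]
(300, 190) [[588.  -6.  36.]]
(228, 200) [[572. 137.   7.]]
(235, 240) [[491. 120.   7.]]
(205, 200) [[552. 169.  93.]]
(197, 152) [[645. 189.  87.]]
(307, 93) [[767. -15.  86.]]
(239, 112) [[738. 116.  57.]]
```

View pics/crop0.png

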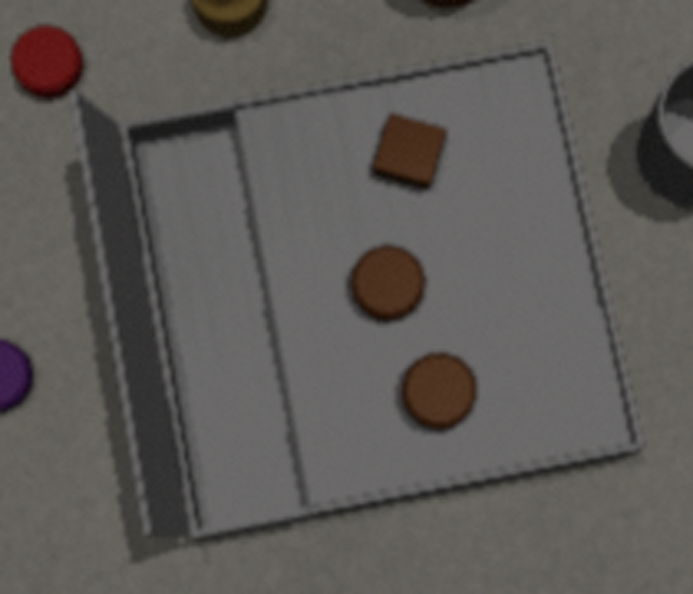

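The crop confirms it: two round cakes (left-centre and below it) and a square block (upper), all well separated. I'll push with the fingers part-open so a cake nests between them. First I move behind the middle cake.

```bash

python3 -m handwheel '{"delta_pos": [[23,-37.5,-6],[23,-37.5,-6],[23,-37.5,-6],[23,-37.5,-6],[23,-37.5,-6]], "spin": [-3.8,-3.8,-3.8,-3.8,-3.8]}' 0.35
python3 -m handwheel '{"delta_pos": [[23,-37.5,-6],[23,-37.5,-6],[23,-37.5,-6],[23,-37.5,-6],[23,-37.5,-6]], "spin": [-3.8,-3.8,-3.8,-3.8,-3.8]}'
python3 -m handwheel '{"delta_pos": [[23,-37.5,-6],[23,-37.5,-6],[23,-37.5,-6],[23,-37.5,-6],[23,-37.5,-6]], "spin": [-3.8,-3.8,-3.8,-3.8,-3.8]}'
python3 -m handwheel '{"delta_pos": [[0,0,0],[0,0,0],[0,0,0],[0,0,0],[0,0,0]], "spin": [0,0,0,0,0]}'
```

```text
clock: 0.6
position: [331.7, 343.6, 200.7]
eef_rot: [0.352, 0.936, -0.0, -0.0]
force: [1.6, 0.1, -0.1]
gripper_width: 29.9
grasp_force: 0.0
clock: 1.1
position: [446.7, 156.0, 170.8]
eef_rot: [0.502, 0.865, -0.0, -0.0]
force: [0.9, 1.4, 0.3]
gripper_width: 29.7
grasp_force: 0.0
clock: 1.6
position: [561.7, -31.5, 140.6]
eef_rot: [0.638, 0.77, -0.0, -0.0]
force: [0.3, 0.9, 0.5]
gripper_width: 30.3
grasp_force: 0.0
clock: 2.1
position: [561.1, -28.7, 141.5]
eef_rot: [0.636, 0.772, 0.0, 0.0]
force: [0.3, 0.0, -0.2]
gripper_width: 29.5
grasp_force: 0.0
```

```bash

python3 -m handwheel '{"delta_pos": [[2,0,-30],[0,0,-30],[0,0,-20],[0,0,-12],[0,0,-12]], "spin": [0,0,0,0,0]}'
python3 -m handwheel '{"delta_pos": [[0,0,0],[0,0,0],[0,0,0],[0,0,0],[0,0,0]], "spin": [0,0,0,0,0]}'
python3 - <<'E'
from h import *
c=env.capture('side'); cv2.imwrite('pics/s1.png',cv2.cvtColor(cv2.resize(c['pixels'][130:330,180:420],None,fx=2.5,fy=2.5),cv2.COLOR_RGB2BGR))
E
```

```text
clock: 2.6
position: [563.6, -29.4, 37.1]
eef_rot: [0.637, 0.771, 0.0, 0.0]
force: [0.2, -0.1, 0.4]
gripper_width: 29.8
grasp_force: 0.0
clock: 3.1
position: [563.9, -30.0, 38.0]
eef_rot: [0.637, 0.771, 0.0, 0.001]
force: [0.4, -0.3, -0.1]
gripper_width: 30.2
grasp_force: 0.0
```

View pics/s1.png

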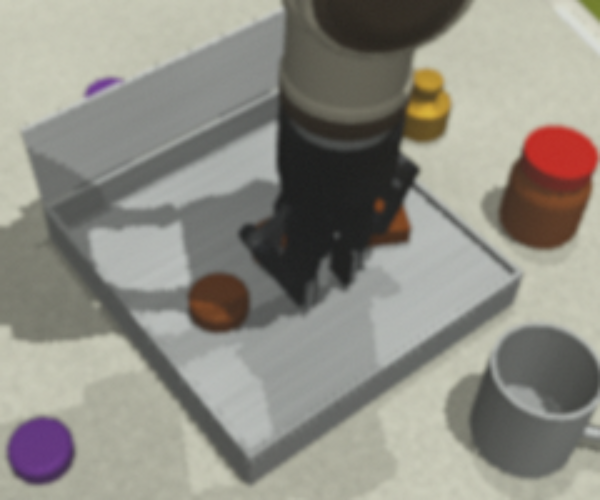

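The side view shows the part-open fingertips just above the deck at crop (305,300), behind the middle cake. They are clear of the block (385,225) and the other cake (218,300), so I push.

```bash

python3 -m handwheel '{"delta_pos": [[-2.4,11.8,0],[-2.3,11.8,0],[-2.3,11.8,0],[-2.3,11.8,0],[-2.4,11.8,0]], "spin": [0,0,0,0,0]}'
python3 -m handwheel '{"delta_pos": [[-2.4,11.8,0],[-2.3,11.8,0],[-2.3,11.8,0],[-2.3,11.8,0],[-2.4,11.8,0]], "spin": [0,0,0,0,0]}'
python3 -m handwheel '{"delta_pos": [[-1,5,0],[-1,4,0],[0,0,0],[0,0,0],[0,0,0]], "spin": [0,0,0,0,0]}'
python3 - <<'E'
from h import *
c=env.capture('side'); cv2.imwrite('pics/s2.png',cv2.cvtColor(cv2.resize(c['pixels'][130:330,180:420],None,fx=2.5,fy=2.5),cv2.COLOR_RGB2BGR))
E
```

```text
clock: 3.65
position: [551.3, 30.6, 37.3]
eef_rot: [0.637, 0.771, -0.0, -0.0]
force: [0.1, -1.4, 0.5]
gripper_width: 29.8
grasp_force: 0.2
clock: 4.15
position: [539.9, 88.0, 38.3]
eef_rot: [0.636, 0.772, -0.001, 0.001]
force: [-6.7, -10.6, 23.7]
gripper_width: 29.9
grasp_force: 12.2
clock: 4.65
position: [538.9, 96.8, 40.6]
eef_rot: [0.636, 0.771, -0.001, 0.001]
force: [-8.4, -4.5, 23.7]
gripper_width: 29.8
grasp_force: 11.4
```

View pics/s2.png

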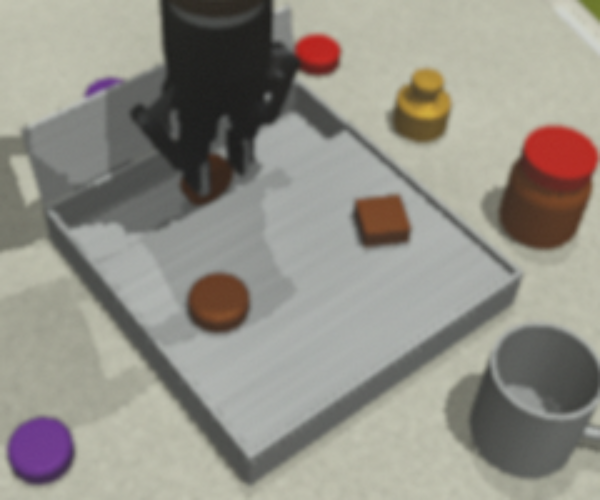

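The cake has tipped over the edge into the trough, but the fingers press on its raised rear edge (24 N upward). I ease up slightly, then look.

```bash

python3 -m handwheel '{"delta_pos": [[0,0,4],[0,0,4],[0,0,4],[0,0,0],[0,0,0]], "spin": [0,0,0,0,0]}'
python3 - <<'E'
from h import *
c=env.capture('side'); save(c,'s3full.png'); cv2.imwrite('pics/s3.png',cv2.cvtColor(cv2.resize(c['pixels'][140:260,190:330],None,fx=4.5,fy=4.5),cv2.COLOR_RGB2BGR))
E
```

```text
clock: 5.2
position: [537.8, 97.4, 49.1]
eef_rot: [0.637, 0.771, -0.0, -0.0]
force: [0.5, -0.1, -0.5]
gripper_width: 29.9
grasp_force: 0.0
```

View pics/s3.png

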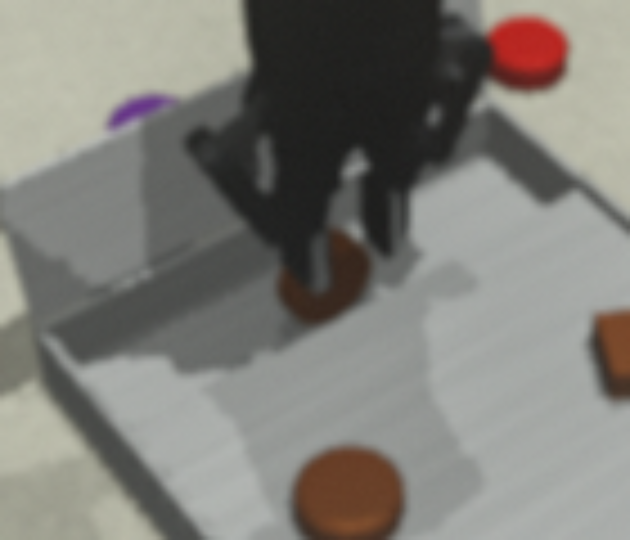

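```bash

python3 -m handwheel '{"delta_pos": [[0,0,20],[0,0,25],[0,-20,0],[-8,-25,0],[-8,-25,0]], "spin": [0,0,0,0,0]}'
python3 -m handwheel '{"delta_pos": [[-8,-30,0],[-8,-30,0],[-7,-16.5,0],[0,0,0],[0,0,0]], "spin": [0,0,0,0,0]}'
python3 - <<'E'
from h import *
c=env.capture('side'); cv2.imwrite('pics/s4.png',cv2.cvtColor(cv2.resize(c['pixels'][130:330,180:420],None,fx=2.5,fy=2.5),cv2.COLOR_RGB2BGR))
for n in('side','top'):
    c=env.capture(n); hsv=cv2.cvtColor(c['pixels'],cv2.COLOR_RGB2HSV)
    m=((hsv[...,0]>4)&(hsv[...,0]<18)&(hsv[...,1]>100)).astype(np.uint8)
    for k in cv2.findContours(m,cv2.RETR_EXTERNAL,cv2.CHAIN_APPROX_NONE)[0]:
        if not 60<cv2.contourArea(k)<700: continue
        p=k.reshape(-1,2).mean(0); mm=np.zeros_like(m);cv2.drawContours(mm,[k],-1,1,-1)
        w=cloud(c,np.argwhere(mm>0)[:,::-1]);d=w-[545,67,0];x,y=d[:,0]*.981+d[:,1]*.194,-.194*d[:,0]+.981*d[:,1]
        print(n,p.round(),cv2.contourArea(k),'tray',np.median(x).round(),np.median(y).round(),'z',np.percentile(w[:,2],[5,50,95]).round())
E
```

```text
clock: 5.75
position: [521.7, 26.6, 94.2]
eef_rot: [0.636, 0.771, -0.0, -0.0]
force: [-0.2, -0.1, -1.3]
gripper_width: 29.8
grasp_force: 0.0
clock: 6.25
position: [498.9, -49.1, 94.1]
eef_rot: [0.637, 0.771, 0.0, -0.0]
force: [0.8, 0.4, 0.4]
gripper_width: 30.0
grasp_force: 0.0
side [265. 254.] 170.0 tray -79.0 -77.0 z [38. 48. 51.]
side [333. 218.] 287.0 tray 72.0 -82.0 z [38. 49. 51.]
side [397. 212.] 681.0 tray 181.0 -141.0 z [ 9. 41. 62.]
top [303. 238.] 331.5 tray -70.0 -67.0 z [49. 51. 56.]
top [238. 216.] 150.0 tray -6.0 47.0 z [39. 48. 53.]
top [291. 165.] 164.5 tray 76.0 -67.0 z [ 49.  52. 422.]
top [305. 108.] 367.0 tray 181.0 -116.0 z [13. 47. 63.]
top [478.  23.] 148.5 tray 475.0 -674.0 z [-319. -255. -236.]
top [108.  18.] 79.0 tray 657.0 320.0 z [-292. -250. -238.]
```

View pics/s4.png

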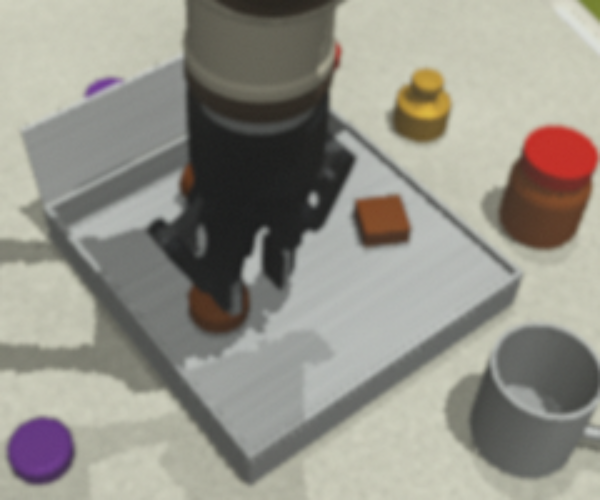

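The middle cake is in the trough at about top pixel (238,216), but its height of 39–53 mm means it is tilted. I'll profile it.

```bash

python3 - <<'E'
from h import *
c=env.capture('top')
cv2.imwrite('pics/t5.png',cv2.cvtColor(cv2.resize(c['pixels'][130:300,180:380],None,fx=3.5,fy=3.5,interpolation=cv2.INTER_CUBIC),cv2.COLOR_RGB2BGR))
g=[]
for col in range(205,275,3):
    w=cloud(c,[(col,216)])[0];d=w-[545,67,0]
    print(col,c['pixels'][216,col],'tray x %.0f y %.0f z %.0f'%(d[0]*.981+d[1]*.194,-.194*d[0]+.981*d[1],w[2]))
E
```

```text
205 [58 57 56] tray x -5 y 102 z 104
208 [54 55 54] tray x -3 y 98 z 90
211 [56 55 54] tray x -1 y 94 z 75
214 [58 57 57] tray x 2 y 91 z 57
217 [105 104 103] tray x 5 y 87 z 40
220 [77 76 76] tray x 10 y 84 z 8
223 [112 111 111] tray x 9 y 78 z 9
226 [110 110 109] tray x 9 y 73 z 5
229 [96 96 96] tray x 8 y 67 z 5
232 [70 68 68] tray x 6 y 61 z 8
235 [63 37 21] tray x -4 y 52 z 53
238 [76 49 30] tray x -5 y 47 z 50
241 [76 48 28] tray x -5 y 41 z 50
244 [87 86 85] tray x 2 y 37 z 9
247 [107 107 107] tray x 1 y 32 z 9
250 [85 85 85] tray x 0 y 26 z 7
253 [99 99 98] tray x -1 y 20 z 9
256 [114 112 111] tray x -7 y 14 z 34
259 [113 112 112] tray x -8 y 8 z 34
262 [113 113 113] tray x -10 y 2 z 35
265 [113 112 111] tray x -10 y -4 z 32
268 [113 111 111] tray x -11 y -9 z 32
271 [114 113 113] tray x -12 y -15 z 33
274 [114 112 112] tray x -13 y -21 z 31
```

View pics/t5.png

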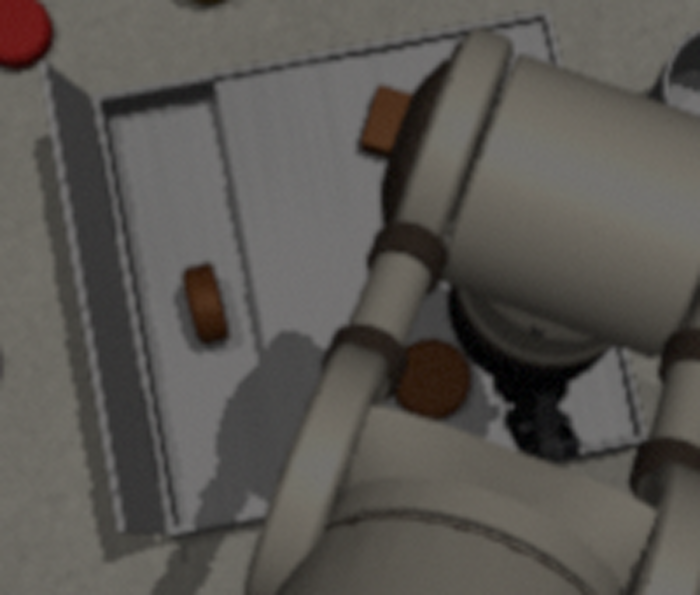

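The top view shows the cake standing upright on its edge in the trough, at crop (205,303), tray (-5, 47). I'll topple it later. Next I sweep the second cake, stopping the push earlier.

```bash
cat > look.py <<'E'
from h import *
import sys
c=env.capture('top');save(c,sys.argv[1]); hsv=cv2.cvtColor(c['pixels'],cv2.COLOR_RGB2HSV)
m=((hsv[...,0]>4)&(hsv[...,0]<18)&(hsv[...,1]>100)).astype(np.uint8);m[:130]=0;m[290:]=0
for k in cv2.findContours(m,cv2.RETR_EXTERNAL,cv2.CHAIN_APPROX_NONE)[0]:
    if cv2.contourArea(k)<40: continue
    p=k.reshape(-1,2).mean(0); mm=np.zeros_like(m);cv2.drawContours(mm,[k],-1,1,-1)
    w=cloud(c,np.argwhere(mm>0)[:,::-1]);d=w-[545,67,0];x,y=d[:,0]*.981+d[:,1]*.194,-.194*d[:,0]+.981*d[:,1]
    print(p.round(),cv2.contourArea(k),'tray',np.median(x).round(),np.median(y).round(),'z',np.percentile(w[:,2],[5,50,95]).round())
E
python3 -m handwheel '{"delta_pos": [[0,0,-20],[0,0,-20],[0,0,-16],[0,0,0],[0,0,0]], "spin": [0,0,0,0,0]}'
python3 -m handwheel '{"delta_pos": [[-2.4,11.8,0],[-2.3,11.8,0],[-2.3,11.8,0],[-2.3,11.8,0],[-2.4,11.8,0]], "spin": [0,0,0,0,0]}'
python3 -m handwheel '{"delta_pos": [[-2.4,11.8,0],[-2.3,11.8,0],[-2.3,11.8,0],[-2.3,11.8,0],[0,0,0]], "spin": [0,0,0,0,0]}'
python3 -m handwheel '{"delta_pos": [[0,0,0],[1,-5,0],[1,-5,0],[0,0,0],[0,0,0]], "spin": [0,0,0,0,0]}'
python3 look.py t6.png
```

```text
clock: 6.95
position: [499.1, -48.8, 38.5]
eef_rot: [0.636, 0.771, -0.0, -0.0]
force: [0.2, -0.0, -0.5]
gripper_width: 29.8
grasp_force: 0.0
clock: 7.45
position: [487.2, 10.9, 38.6]
eef_rot: [0.637, 0.771, 0.0, 0.0]
force: [0.6, -0.8, 1.2]
gripper_width: 29.9
grasp_force: 0.4
clock: 7.95
position: [477.1, 58.5, 37.9]
eef_rot: [0.636, 0.772, -0.0, -0.001]
force: [0.5, -0.2, 0.1]
gripper_width: 30.2
grasp_force: 0.0
clock: 8.45
position: [480.1, 46.4, 38.3]
eef_rot: [0.637, 0.771, 0.0, -0.0]
force: [0.0, 0.4, -0.7]
gripper_width: 29.7
grasp_force: 0.0
[237. 255.] 350.5 tray -75.0 62.0 z [25. 35. 45.]
[293. 165.] 289.5 tray 75.0 -74.0 z [48. 52. 55.]
```

```bash
cat > prof.py <<'E'
from h import *
import sys
# bin top cloud in tray trough region; print z grid (x bins 10mm, y bins 8mm), brown only flagged by *
c=env.capture('top'); v,u=np.mgrid[120:300,190:290]; uv=np.c_[u.ravel(),v.ravel()]
w=cloud(c,uv);d=w-[545,67,0];x,y=d[:,0]*.981+d[:,1]*.194,-.194*d[:,0]+.981*d[:,1]
px=c['pixels'][uv[:,1],uv[:,0]].astype(int);b=(px[:,0]-px[:,2])>20
ys=range(-10,100,8)
print('x\\y',*['%5d'%k for k in ys])
for xx in range(-120,120,10):
    if xx+10<int(sys.argv[1]) or xx>int(sys.argv[2]): continue
    r=[]
    for yy in ys:
        s=(x>=xx)&(x<xx+10)&(y>=yy)&(y<yy+8)
        r.append('%4.0f%s'%(np.median(w[s,2]),'*' if b[s].mean()>.5 else ' ') if s.any() else '  -  ')
    print('%4d'%xx,*r)
E
python3 -m handwheel '{"delta_pos": [[0,-5,20],[0,-10,30],[5,-30,20],[5,-30,0],[0,-20,0]], "spin": [0,0,0,0,0]}' 0
python3 prof.py -110 30
```

```text
clock: 9.0
position: [491.2, -50.0, 109.6]
eef_rot: [0.637, 0.771, 0.0, 0.002]
force: [-0.0, 0.2, -0.8]
gripper_width: -0.2
grasp_force: 0.0
x\y   -10    -2     6    14    22    30    38    46    54    62    70    78    86    94
-120  462    -     -     -      9     8     8     7     8     7     8    29    59    94 
-110   -     -     -      7     8     8     8     7     8     7     7    16    58    96 
-100   -     -     33    20     7     8     7     8    10    27     8    19    59    97 
 -90   -     33    33    32     7     7     8    29*   35*   40*   40*   34    57    94 
 -80   35    34    34    32     8     7    21    28*   34*   41*   44*   38    57    97 
 -70   34    34    33    30     7     8     9    27*   34*   40*   41*   36    56    94 
 -60   34    34    33    32     8     7     7    25    32*   38*   33    18    56    94 
 -50   33    34    35    32     7     7     8     8     8     7     8    11    55    92 
 -40   33    33    34    32     8     7     8     7     7     7     7    11    54    90 
 -30   33    33    34    33     8     8     9     9     7     8     6    11    54    93 
 -20   32    34    34    33     7     7    46*   46*    7     7     8    10    53    91 
 -10   34    33    33    34     8     8    51*   50*    8     9     8     9    53    91 
   0   34    33    34    33     7     7    49*   49*    8     8     8    10    52    91 
  10   33    34    34    32     8     7    43    43*   10     7     7     9    50    88 
  20   34    34    33    33     8     7     8     8     8     8     9     9    51    87 
  30   33    34    34    33     8     8     8     8     8     8     8     8    50    84
```

Both cakes are in the trough. One leans on the outer wall at tray (-75, 62), about 38° tilted; the other stands on edge at (-3, 46). I'll press down the leaning one first with the shut fingers.

```bash

python3 -m handwheel '{"delta_pos": [[-6.6,40,0],[-6.5,40,0],[-6.5,40,0],[-6.5,30,0],[-6.5,17,0]], "spin": [0,0,0,0,0]}'
python3 -m handwheel '{"delta_pos": [[0,0,-20],[0,0,-20],[0,0,-15],[0,0,-4],[0,0,-4]], "spin": [0,0,0,0,0]}'
python3 -m handwheel '{"delta_pos": [[0,0,-2],[0,0,-2],[0,0,-2],[0,0,-2],[0,0,0]], "spin": [0,0,0,0,0]}'
```

```text
clock: 9.55
position: [456.4, 121.4, 108.1]
eef_rot: [0.636, 0.772, 0.0, -0.0]
force: [0.1, -0.1, -0.4]
gripper_width: -0.1
grasp_force: 0.0
clock: 10.05
position: [457.2, 119.2, 45.2]
eef_rot: [0.637, 0.771, -0.0, -0.0]
force: [0.8, -0.5, 0.4]
gripper_width: -0.2
grasp_force: 0.0
clock: 10.55
position: [458.0, 118.9, 38.0]
eef_rot: [0.637, 0.771, 0.0, 0.001]
force: [0.2, -0.6, -0.9]
gripper_width: 0.2
grasp_force: 0.0
```

```bash

python3 -m handwheel '{"delta_pos": [[0,0,-2],[0,0,-2],[0,0,-2],[0,0,-2],[0,0,0]], "spin": [0,0,0,0,0]}'
python3 -m handwheel '{"delta_pos": [[0,0,-1.5],[0,0,-1.5],[0,0,0],[0,0,0],[0,0,0]], "spin": [0,0,0,0,0]}'
python3 prof.py -130 30
```

```text
clock: 11.05
position: [457.0, 118.9, 28.8]
eef_rot: [0.637, 0.771, -0.0, -0.0]
force: [0.5, -0.3, 0.7]
gripper_width: 0.1
grasp_force: 0.0
clock: 11.55
position: [457.4, 118.9, 26.4]
eef_rot: [0.637, 0.771, 0.0, 0.0]
force: [-0.7, 0.2, -0.5]
gripper_width: 0.2
grasp_force: 0.0
x\y   -10    -2     6    14    22    30    38    46    54    62    70    78    86    94
-120   34    33   336   362   370   366   357   353   337   239   239   331    71    96 
-110   33    35   351   370   371   365   366   365   363   362   360   357   351   102 
-100   34   339   361   375   375   371   371   370   370   369   368   367   365   103 
 -90   33   349   364   377   376   373   373   373   373   373   373   372   371    -  
 -80   33   351   367   376   374   373   373   374   374   374   374   374   373    -  
 -70   33   345   369   373   368   370   371   371   372   372   373   372   373    -  
 -60   34    35   363   366   361   364   365   366   368   368   369   370   370    -  
 -50   34    34   354   355   351   352   355   357   359   361   361   364   362    -  
 -40   34    33    -     -     -     -     -     -    347   350   352   354   355    -  
 -30   34    34    -     -     -     -     -     -     -     -     -     -     -     -  
 -20   34    34    -     -     -     -     -     -     -     -     -     -     -     -  
 -10   34    33    -     -     -     -     -     -     -     -     -     -     -     -  
   0   34    33    -     -     -     -     -     -     -     -     -     -     -     -  
  10   34    33    -     -     -     -     -     -     -     -     -     -     -     -  
  20   34    34    34    -     -     -     -     -     -     -     -     -     -     93 
  30   34    33    33    34     8     8     8     6    -     -     -     -     56    87
```

```bash

python3 -m handwheel '{"delta_pos": [[0,0,30],[0,0,30],[7,-35,0],[37,0,0],[37,0,0]], "spin": [0,0,0,0,0]}'
python3 -m handwheel '{"delta_pos": [[0,0,0],[0,0,-20],[0,0,-20],[0,0,-5],[0,0,0]], "spin": [0,0,0,0,0]}'
python3 -m handwheel '{"delta_pos": [[-1.2,6,0],[-1.2,6,0],[-1.2,6,0],[-1.2,6,0],[-1.2,6,0]], "spin": [0,0,0,0,0]}'
python3 -m handwheel '{"delta_pos": [[0,0,0],[0,-5,10],[4,-20,30],[4,-30,20],[5,-40,0]], "spin": [0,0,0,0,0]}'
python3 -m handwheel '{"delta_pos": [[5,-40,0],[0,0,0],[0,0,0],[0,0,0],[0,0,0]], "spin": [0,0,0,0,0]}'
python3 prof.py -130 60
```

```text
clock: 12.1
position: [539.0, 83.2, 86.6]
eef_rot: [0.637, 0.771, 0.0, 0.0]
force: [0.5, 0.2, -0.3]
gripper_width: -0.2
grasp_force: 0.0
clock: 12.6
position: [537.1, 84.1, 40.5]
eef_rot: [0.637, 0.771, -0.001, -0.001]
force: [-0.5, -0.0, -0.1]
gripper_width: -0.2
grasp_force: 0.0
clock: 13.1
position: [532.4, 114.6, 41.6]
eef_rot: [0.637, 0.771, 0.0, 0.0]
force: [0.5, -0.4, -0.1]
gripper_width: -0.0
grasp_force: 0.0
clock: 13.6
position: [548.2, 17.8, 105.8]
eef_rot: [0.636, 0.772, 0.002, 0.003]
force: [0.3, 0.0, 0.5]
gripper_width: 0.3
grasp_force: 0.0
clock: 14.1
position: [550.1, -20.1, 101.3]
eef_rot: [0.636, 0.771, -0.0, -0.0]
force: [-0.9, -1.1, 0.1]
gripper_width: -0.5
grasp_force: 0.0
x\y   -10    -2     6    14    22    30    38    46    54    62    70    78    86    94
-120  510   503   504   505   502    -     -     -     -     -     -     39    61    93 
-110  502   497   507   507   504    -     -     -     -     -      9    20    59    95 
-100  500   505   507   506    -     -     -     -     -     23     7    20    60    96 
 -90  499   503   504   503    -     -    
[... 680 characters left out ...]
   -     -     -     -     -     22    26*   34*   41*   47*   40*   51    90 
   0   -     -     -     -     -     -     14    26*   32*   41*   45*   38    50    91 
  10   -     -     -     -     -      7     8    23    33*   40*   39*   25    50    88 
  20   -     -     -     -     -      7     8     7     8     7     6    10    49    90 
  30   -     -     -     35     7     8     8     8     8     8     7    10    51    84 
  40   -     -     35    34     7     8     8     8     8     8     7     9    48    83 
  50   -     33    35    33     8     8     7     7     8     7     8     9    46    80 
  60   34    34    34    34     8     8     8     7     8     7     7    10    49    80
```

Cake one is now flat (top at 26 mm). The other leans the same way at (-2, 62), so I give it the same press.

```bash

python3 -m handwheel '{"delta_pos": [[-5,40,0],[-5,40,0],[-5,40,0],[-4,20,0],[-2,12,0]], "spin": [0,0,0,0,0]}'
python3 -m handwheel '{"delta_pos": [[0,0,-20],[0,0,-20],[0,0,-12],[0,0,-4],[0,0,-2]], "spin": [0,0,0,0,0]}'
python3 -m handwheel '{"delta_pos": [[0,0,-2],[0,0,-2],[0,0,-2],[0,0,-2],[0,0,-2]], "spin": [0,0,0,0,0]}'
python3 -m handwheel '{"delta_pos": [[0,0,-2],[0,0,-2],[0,0,-2],[0,0,0],[0,0,0]], "spin": [0,0,0,0,0]}'
python3 -m handwheel '{"delta_pos": [[0,0,30],[0,0,30],[10,-50,15],[10,-50,0],[10,-48,0]], "spin": [0,0,0,0,0]}'
python3 -m handwheel '{"delta_pos": [[10,-48,0],[10,-30,0],[0,0,0],[0,0,0],[0,0,0]], "spin": [0,0,0,0,0]}'
python3 prof.py -130 60
```

```text
clock: 14.65
position: [528.5, 133.4, 101.2]
eef_rot: [0.635, 0.772, -0.0, -0.0]
force: [0.4, 0.1, -0.7]
gripper_width: -0.0
grasp_force: 0.0
clock: 15.15
position: [530.4, 131.4, 44.5]
eef_rot: [0.637, 0.771, 0.001, 0.0]
force: [-2.0, 2.7, 11.3]
gripper_width: -0.1
grasp_force: 5.6
clock: 15.65
position: [531.7, 131.3, 35.8]
eef_rot: [0.637, 0.771, 0.002, 0.002]
force: [0.8, 0.2, -1.6]
gripper_width: 0.1
grasp_force: 0.0
clock: 16.15
position: [529.2, 130.8, 27.0]
eef_rot: [0.637, 0.771, -0.0, -0.0]
force: [0.2, -0.4, -0.5]
gripper_width: -0.1
grasp_force: 0.0
clock: 16.65
position: [559.4, -14.7, 102.6]
eef_rot: [0.636, 0.771, 0.0, 0.001]
force: [0.2, -0.4, 0.2]
gripper_width: 0.4
grasp_force: 0.0
clock: 17.15
position: [578.2, -90.1, 101.1]
eef_rot: [0.636, 0.771, -0.0, -0.001]
force: [-0.1, 0.5, -0.3]
gripper_width: 0.5
grasp_force: 0.0
x\y   -10    -2     6    14    22    30    38    46    54    62    70    78    86    94
-120   32    34    33    32     8     8     8     8     6     8     8    31    59    93 
-110   34    33    33     8     8     8     7     7     7     8     7 
[... 830 characters left out ...]
   34    33    33     8     8    22    25*   25*   25*   25*   26*   49    89 
   0   34    34    33    33     8     7    23    25*   26*   26*   25*   27*   52    91 
  10   34    33    34    32     8     7     8    25*   26*   25*   26*   19    52    90 
  20   34    34    33    33     8     8     8     8     8     8     7    10    51    87 
  30   34    34    34    33     8     8     8     8     8     8     8     8    49    86 
  40   33    34    33    34     8     7     8     7     7     8     8     9    50    83 
  50   34    34    33    32     7     8     8     7     8     7     8     9    48    81 
  60   34    34    34    34     8     8     8     7     8     8     7     9    50    80
```

Both cakes lie flat in the trough (top about 25 mm, all around) and the lid is still open at about 1.8 rad. Next I go over and behind the lid.

```bash

python3 -m handwheel '{"delta_pos": [[0,0,30],[0,0,14],[-10,48,0],[-10,48,0],[-10,48,0]], "spin": [0,0,0,0,0]}'
python3 -m handwheel '{"delta_pos": [[-10,48,0],[-10,48,0],[-10,48,0],[0,6,0],[0,0,0]], "spin": [0,0,0,0,0]}'
python3 -m handwheel '{"delta_pos": [[0,0,-20],[0,0,-20],[0,0,-15],[0,0,0],[0,0,0]], "spin": [0,0,0,0,0]}'
```

```text
clock: 17.7
position: [548.2, 54.9, 146.0]
eef_rot: [0.637, 0.771, 0.0, 0.001]
force: [-0.2, 0.3, 0.7]
gripper_width: -0.1
grasp_force: 0.0
clock: 18.2
position: [518.1, 204.6, 145.6]
eef_rot: [0.635, 0.772, 0.0, 0.0]
force: [0.0, -0.3, -0.9]
gripper_width: 0.3
grasp_force: 0.0
clock: 18.7
position: [518.9, 202.2, 90.6]
eef_rot: [0.637, 0.771, -0.0, 0.0]
force: [0.2, 0.7, 0.4]
gripper_width: 0.1
grasp_force: 0.0
```

```bash

python3 -m handwheel '{"delta_pos": [[1.8,-8.8,0],[1.8,-8.8,0],[1.8,-8.8,0],[1.8,-8.8,0],[1.8,-8.8,0]], "spin": [0,0,0,0,0]}'
python3 -m handwheel '{"delta_pos": [[1.1,-5.4,0],[1.1,-5.4,0],[1,-5,-2],[1,-5,-2],[0.9,-4.5,-3]], "spin": [0,0,0,0,0]}'
python3 -m handwheel '{"delta_pos": [[0.9,-4.5,-3],[0.8,-3.8,-4],[0.8,-3.8,-4],[0.6,-2.9,-4.7],[0.6,-2.9,-4.7]], "spin": [0,0,0,0,0]}'
python3 prof.py 40 80
```

```text
clock: 19.2
position: [528.3, 158.2, 91.0]
eef_rot: [0.637, 0.771, 0.001, 0.0]
force: [0.5, 2.8, -0.1]
gripper_width: 0.2
grasp_force: 1.1
clock: 19.7
position: [532.7, 133.1, 83.2]
eef_rot: [0.637, 0.771, -0.0, -0.0]
force: [-0.1, 1.1, 1.5]
gripper_width: 0.3
grasp_force: 0.8
clock: 20.2
position: [536.6, 115.2, 62.7]
eef_rot: [0.637, 0.771, -0.0, 0.0]
force: [-0.5, 1.4, 1.6]
gripper_width: -0.1
grasp_force: 0.7
x\y   -10    -2     6    14    22    30    38    46    54    62    70    78    86    94
  30   34    34   389   390   391   394   395   395   397   399    -     -     -     -  
  40   34    -     -     -     -     -     -     -    387   391    -     -     -     -  
  50   -     -     -     -     -     -     -     -     -     -     -     -     -     -  
  60   -     -     -     -     -     -     -     -     -     -     -     -     -     -  
  70   -     -     -     -     -     -     -     -     -     -     -     -     -     -  
  80   -     -     -     -     -     -     -     -     -     -     -     -     -     -
```

Contact forces match the hinge (about 2 N), so I continue down.

```bash

python3 -m handwheel '{"delta_pos": [[0.4,-1.9,-5],[0.4,-1.9,-5],[0.2,-1,-5],[0.2,-1,-3],[0,0,-1.5]], "spin": [0,0,0,0,0]}'
python3 -m handwheel '{"delta_pos": [[0,0,-1],[0,0,-1],[0,0,-1],[0,0,0],[0,0,0]], "spin": [0,0,0,0,0]}'
```

```text
clock: 20.75
position: [537.5, 109.8, 43.1]
eef_rot: [0.637, 0.771, -0.0, -0.0]
force: [-0.4, 0.4, 0.7]
gripper_width: 0.2
grasp_force: 0.5
clock: 21.25
position: [537.6, 109.8, 42.4]
eef_rot: [0.637, 0.771, -0.001, -0.0]
force: [-7.3, -1.4, 14.5]
gripper_width: -0.2
grasp_force: 7.6
```

Firm contact at 42.4 mm, so the lid is on its stop. I retreat and check.

```bash

python3 -m handwheel '{"delta_pos": [[0,0,20],[0,0,30],[0,0,30],[10,-45,0],[10,-45,0]], "spin": [0,0,0,0,0]}'
python3 -m handwheel '{"delta_pos": [[-10,-45,20],[-20,-45,20],[-20,-40,0],[0,0,0],[0,0,0]], "spin": [0,0,0,0,0]}'
python3 prof.py -130 120; python3 look.py t9.png
python3 -c "
import cv2;i=cv2.imread('pics/t9.png')[100:310,150:400];cv2.imwrite('pics/t9c.png',cv2.resize(i,None,fx=2.5,fy=2.5))"
```

```text
clock: 21.75
position: [558.6, 19.7, 122.1]
eef_rot: [0.636, 0.772, 0.001, 0.001]
force: [0.4, -0.4, -0.2]
gripper_width: 0.0
grasp_force: 0.0
clock: 22.25
position: [508.5, -107.8, 159.2]
eef_rot: [0.638, 0.77, 0.0, -0.0]
force: [0.5, 1.2, -0.0]
gripper_width: -0.3
grasp_force: 0.0
x\y   -10    -2     6    14    22    30    38    46    54    62    70    78    86    94
-120   33    33    35    42    44    43    44    45    44    44    44    44     2     2 
-110   34    33    33    43    45    44    44    44    45    44    44    44     1     1 
-100   34    33    34    44    44    44    44    43    44    45    44    44    42     1 
 -90   34    33    34    42    44    44    44    44    43    44    44    45    43     1 
 -80   33    34    34    43    43    44    44    44    44    44    44    44    42     2 
 -70   33    34    34    42    45    44    45    45    44    43    44    44    41     2 
 -60   33    33    33    42    44    44    44    44    44    44    44    43    43     1 
 -50   34    33    34    42    44    44    44    44    44    44    45    45    43     1 
 -40   34    34 
[... 757 characters left out ...]
44    45    43    43     3 
  50   34    34    33    35    44    45    45    44    44    44    44    44    43     3 
  60   33    33    34    35    43    45    44    45    44    45    44    44    44    39 
  70   32    34    34    35    44    45    44    45    45    44    44    44    44    39 
  80   34    33    33    34    44    44    44    45    44    44    44    45    43    41 
  90   33    35    33    34    44    45    45    44    44    45    45    45    44    42 
 100   34    34    34    35    44    45    44    44    45    45    44    44    44    -  
 110   34    34    34    34    45    44    45    44    44    44    43    45    45     3 
[293. 165.] 290.5 tray 74.0 -75.0 z [48. 51. 54.]
```

View pics/t9c.png

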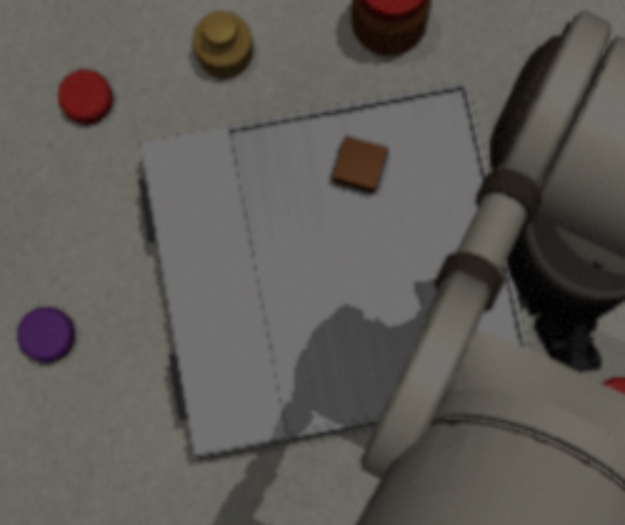

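The lid lies flat and shut over the trough, with its surface level at 44 mm. The block is unmoved at crop (360,165), and the arm is clear.

```bash
python3 -c "
from workcell import env
print(env.hand_in())"
```

```text
the job is handed in; nothing more can be done
None
```

I swept both round cakes into the trough, where they lay flat before the lid was shut fully over them; the block has not moved, and I handed the job in at about 22 s (no verdict was returned).

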